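# Set the knife sharpener's angle dial

### The job

Set the sharpening angle on the bench knife sharpener, using the dial that has a lock ring with a lever. Swing the lever fully anticlockwise (seen from above) to loosen the ring without turning the dial's pointer knob, turn the knob until it points at the small upright tab on the dial's rim, then swing the lever fully back clockwise to tighten the ring, with the pointer still at the tab. Leave the other dial, which has no lever, as it is.

Things in the scene. Friction and masses are not known exactly. Their poses are not given: they have to be found in the camera images.
- lock_ring (a joint): Lock ring of the angle dial: an aluminium ring 76 mm across under the pointer knob, turning about the dial's upright axis, with a flat lever that reaches 85 mm out on the robot's side and carries an upright steel post. Value in rad: about 0 = tight (its stop, where it starts), 0.8 = fully loose (its other stop); it grows anticlockwise seen from above. It stays where it is left; it takes about 2 N at the post to swing.
- lock_post (a point): The upright steel post at the lever's end: round, 14 mm across. This point lies on the post's axis, 13 mm below its top and 31 mm above the lever's flat, 85 mm from the dial's axis and 123 mm above the table. It travels round the dial's axis as the ring turns.
- adjuster_grip (a point): The angle dial's pointer knob, black: a bar 48 mm long, 14 mm thick and 36 mm tall, standing on a 48 mm disc, with a nose and a white line at its pointing end. This point lies on the dial's axis, in the middle of the bar's length, 15 mm below its top and 21 mm above the disc, 125 mm above the table. Its x axis points along the bar towards the nose, z up. The knob turns about 1.2 rad either way from the machine's far side, needs about 0.06 N m and stays where it is left.
- adjuster_nose (a point): The nose of that pointer knob: 31 mm from the dial's axis along the bar, at the height of adjuster_grip. It turns with the knob, same axes.
- setting_tab (a point): Small fixed upright dark steel tab on the rim of the angle dial, on the side away from the robot: 20 mm long radially, 8 mm wide, 14 mm tall. This point is the middle of its top, 54 mm from the dial's axis, 25 mm lower than adjuster_grip. Its x axis points straight out from the dial's axis, the direction the pointer knob must point.
- plain_knob_nose (a point): The nose of the other dial's pointer knob (same shape and size, 31 mm from its own axis), 220 mm from the angle dial on the same sharpener; that dial has no lock ring, lever or tab. The two dials may be either way round. To be left alone. Each dial's face is 120 mm across, and the sharpener's flat top is 75 mm above the table; a wheel cover 30 mm high runs along its far edge, 80 mm from the dials' axes, and a low whetstone (12 mm high) lies between the dials.

How it is judged:
By the outcome, as a careful person would: the job done as asked, in the order asked, and still so for the second after the job is handed in, with the robot touching nothing.
It also fails if it takes over 48 s, if anything falls off the work surface, if the arm or the gripper's body presses on something with over 40 N, if the wrist force passes 120 N, or if a joint passes its speed limit or range.

### The arm

A 6-joint arm with a two-finger parallel gripper is mounted at the origin on the work surface. World frame = base frame: x ahead of the robot, y to its left, z up, the work surface at z = 0. Lengths are in m, angles in degrees, forces in N, time in s.
With the tool pointing down it reaches from about 0.4 to 0.825 m from the base axis. Payload 7 kg.
Tool frame: the origin (TCP) lies midway between the tips of the shut fingers; the grasp point (between the pads) lies r.grasp_offset behind it (r.grasp_offset is the distance from the TCP to the grasp point, in m); x points along the fingers, z is the direction in which the jaws open and shut, and the axes are right-handed (so a half turn about x gives the same grasp; the last joint's range is limited). The gripper opens to 88 mm and grips with 3 to 60 N. Pads are 19 mm wide; open, the fingers measure 130 mm over their backs; the gripper's body (78 mm by 193 mm) begins 47 mm behind the grasp point.
Start: joints at [79.933, 20.546, 0.682, 0, -70.136, -16.507], TCP at [0.302, 0.604, 0.227] pointing down, gripper open.
Joint ranges: [-176.03, 176.03], [-82.01, 121.73], [-58.28, 71.71], [-173.87, 95.51], [-174.79, -0.11], [-173.66, 173.66]. Speed limits (degrees/s): [136.94, 136.94, 172.46, 180, 180, 180].

### API

Orientations are given as [roll, pitch, yaw] about the fixed x, y, z axes, in that order (R = Rz(yaw) Ry(pitch) Rx(roll)).
In Python, from plant import readout, vision, close_job, r gives the robot as it stands.
- The arm moves only by the shell command python3 -m handwheel 'ROWS' [OPENING] [FORCE]. ROWS is JSON, a list that holds one entry, the list of rows, each a list of 4 numbers: the shift along the world's x, y, z in units of 40 mm (1.0 is 40 mm), then the turn about the world's z in units of 5 degrees (1.0 is 5 degrees). In form: [[[tx, ty, tz, roll], ...]]. A call has 1 to 8 rows; each row shifts and turns the pose as measured when the row begins; what a row does not reach is not made up. A row lasts 1/10 s, in which the tool goes at most 50 mm and 8.59 degrees, less where a joint would pass 70% of its speed; a pose out of reach is approached as far as the arm can. A call is refused whole if a number of a shift passes 1 or a number of a turn 1, either way. A call with a gripper value outside its range is refused whole. OPENING is the finger opening in mm, from 0 to 87.6, set as the call begins (- or left out, the last holds). The fingers move at their own pace and stop on an object; FORCE is the grip in N (left out, the last holds). Time passes only in rows, so rows that do not move let the fingers close. It gives the time, the measured TCP pose, the force and the opening at its end, in the units of the state.
- readout.get_state(): the state, without advancing time (a new reading comes with each control period).
- vision.capture(name): name is "scene" or "top"; returns the picture (420x560x3 uint8, blue, green, red); there is no depth.
- vision.get_calibration(name): a dict with "intrinsics" (3x3 intrinsics, pixels), "dist" ([k1, k2, p1, p2, k3] as OpenCV has them; the pictures are not rectified), "pose" (4x4, takes a point from camera to world coordinates). Camera axes: x right, y up, looking along -z (the intrinsics and any distortion apply to the point x, -y, -z); pixel columns grow to the right and rows downward; lengths in m; the calibration is good to about 2 mm. A picture is of the moment at which its call begins. get_calibration takes no time and is no camera call.
- close_job(): hands the job in, once; it reports no verdict.
The state is a dict: "time_s": time; "joints": joint angles; "qd": joint speeds; "joint_torque": joint torques, N m; "tcp_pos": TCP position; "eef_rot": TCP orientation; "contact_force": force on the tool from outside, world axes, zero at the start; "moment": the same for the moment, N m; "gripper_width": finger opening in m.
Only numpy, scipy, OpenCV 4.12 (cv2) and the standard library are available. Lean on these libraries where they do the work, as an engineer would, in place of code of your own. Each camera call takes 0.05 s, during which the arm holds its last target.

## Working session

There is one attempt and no reset: what is moved stays moved. The work goes in short steps, Python scripts to look and compute and a shell command to move; the robot and the scene stay as the last step left them, time stands still between calls to the robot, and variables do not carry over. Pictures are saved under pics/ and viewed, and the job is handed in when it is done.

```bash
ls; mkdir -p pics; python3 - <<'E'
from plant import readout, vision, r
import cv2
print(readout.get_state(), r.grasp_offset)
for n in("scene","top"):
    cv2.imwrite(f"pics/{n}0.png",vision.capture(n)); c=vision.get_calibration(n); print(n,c)
E
```

```text
pics
{'time_s': 0.0, 'joints': array([ 7.99323569e+01,  2.05908893e+01,  6.33354762e-01, -2.13819535e-02,
       -7.01332769e+01, -1.65068027e+01]), 'qd': array([ 0.03831051, -0.01831046, -0.13253558, -0.05548625, -0.00882273,
       -0.04297124]), 'joint_torque': array([-1.54633934e-03, -5.82724714e+01,  2.93052953e+01,  6.99731693e+00,
        6.71006273e-03, -1.73979934e-04]), 'tcp_pos': array([0.3017685 , 0.60325013, 0.22562167]), 'eef_rot': array([   4.02774341,   89.90698987, -112.55398459]), 'contact_force': array([-0.24776879, -0.30211643, -0.2185695 ]), 'moment': array([-0.03906331, -0.00887968,  0.03726202]), 'gripper_width': 0.08719386746038196} 0.0188
scene {'intrinsics': array([[519.30485875,   0.        , 274.06278913],
       [  0.        , 519.30485875, 208.40935541],
       [  0.        ,   0.        ,   1.        ]]), 'dist': array([0.06937916, 0.        , 0.        , 0.        , 0.        ]), 'pose': array([[ 0.86858389, -0.33557447,  0.36462556,  0.78655215],
       [ 0.49537996,  0.6068253 , -0.62158004, -0.38649916],
       [-0.01267762,  0.72052261,  0.69331555,  0.61936641],
       [ 0.        ,  0.        ,  0.        ,  1.        ]])}
top {'intrinsics': array([[477.50076853,   0.        , 281.53821903],
       [  0.        , 477.50076853, 219.91113713],
       [  0.        ,   0.        ,   1.        ]]), 'dist': array([-0.16441057,  0.        ,  0.        ,  0.        ,  0.        ]), 'pose': array([[ 0.01821591,  0.99741412, -0.06952162,  0.50287961],
       [-0.99977695,  0.0174275 , -0.01193032,  0.02459084],
       [-0.01068789,  0.06972344,  0.9975091 ,  0.77947902],
       [ 0.        ,  0.        ,  0.        ,  1.        ]])}
```

View pics/scene0.png

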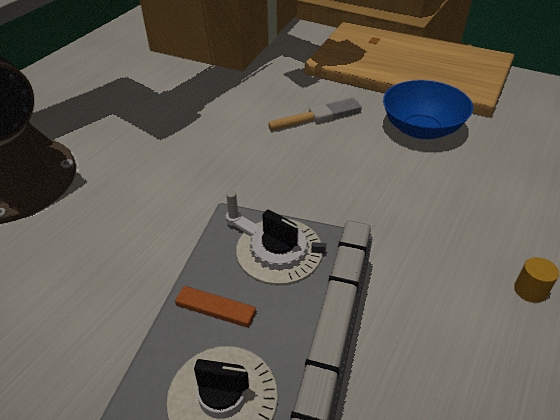

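View pics/top0.png

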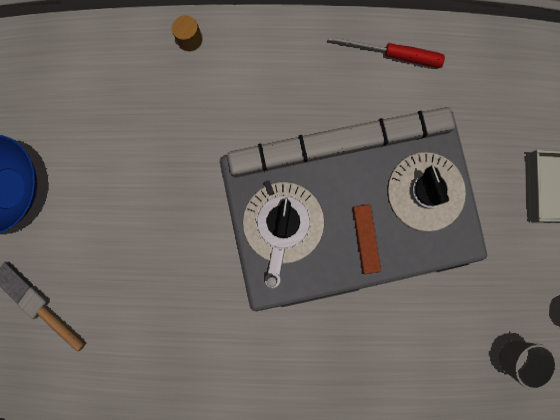

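The angle dial is at about (284,222) in the top view, its post at (272,282) and its tab at (268,187). The plain dial is at (430,190). I'll zoom in and measure.

```bash
cat > h.py <<'E'
import numpy as np, cv2
from plant import vision
def ray(n,uv):
    c=vision.get_calibration(n)
    p=cv2.undistortPoints(np.array([[uv]],float),c["intrinsics"],c["dist"])[0,0]
    T=c["pose"]; d=T[:3,:3]@np.array([p[0],-p[1],-1.]); return T[:3,3],d
def onz(n,uv,z):
    o,d=ray(n,uv); return o+d*(z-o[2])/d[2]
def proj(n,P):
    c=vision.get_calibration(n);T=c["pose"]; q=T[:3,:3].T@(np.array(P)-T[:3,3]); q=q*[1,-1,-1]
    return cv2.projectPoints(q.reshape(1,1,3),np.zeros(3),np.zeros(3),c["intrinsics"],c["dist"])[0][0,0]
def crop(img,x,y,w,h,s,name):
    cv2.imwrite(name,cv2.resize(img[y:y+h,x:x+w],None,fx=s,fy=s,interpolation=cv2.INTER_CUBIC))
E
python3 - <<'E'
from h import *
t=cv2.imread("pics/top0.png"); s=cv2.imread("pics/scene0.png")
crop(t,234,170,100,130,4.5,"pics/tc.png"); crop(s,210,180,130,110,5,"pics/sc.png")
E
```

```text
(no output)
```

View pics/tc.png

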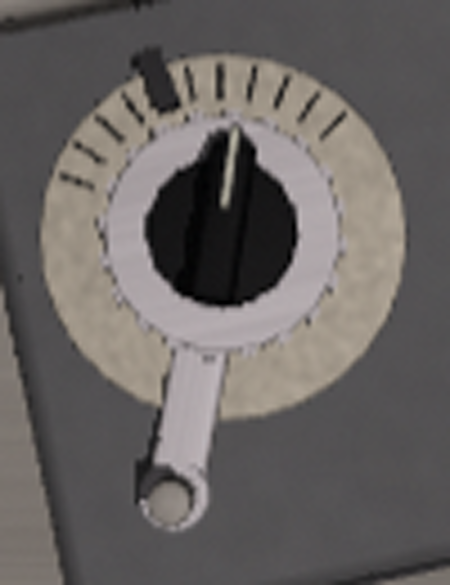

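View pics/sc.png

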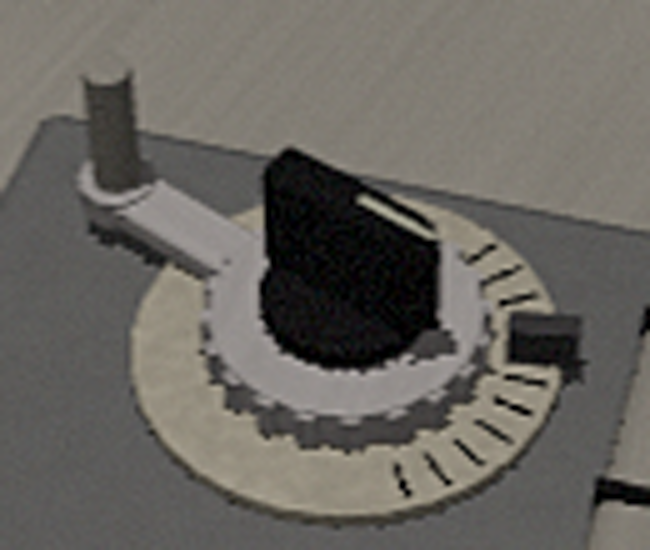

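```bash
python3 - <<'E'
from h import *
f=lambda x,y:((x+.5)/4.5-.5+234,(y+.5)/4.5-.5+170)
g=lambda x,y:((x+.5)/5-.5+210,(y+.5)/5-.5+180)
t=cv2.imread("pics/top0.png")
# ring / face masks
hsv=cv2.cvtColor(t,cv2.COLOR_BGR2HSV); print(hsv[245,262],hsv[222,264],hsv[250,300],t[205,262],hsv[200,240])
c=onz("top",f(224,237),.079)  # face
print("face c",c, "edges",onz("top",f(41,237),.079),onz("top",f(405,237),.079),onz("top",f(230,53),.079),onz("top",f(225,418),.079))
print("ring", onz("top",f(106,230),.092),onz("top",f(342,230),.092))
print("disc", onz("top",f(145,228),.104),onz("top",f(299,228),.104),onz("top",f(222,306),.104))
P=onz("top",f(168,502),.136);print("post",P)
ta=onz("top",f(155,76),.100);print("tab",ta)
a,b=onz("top",f(227,205),.14),onz("top",f(235,125),.14);print("line",a,b,np.degrees(np.arctan2(*(b-a)[1::-1])))
print("scene post",onz("scene",g(107,77),.136)); print("scene tab",onz("scene",g(545,326),.1))
sa,sb=onz("scene",g(358,197),.14),onz("scene",g(437,238),.14);print("sline",sa,sb,np.degrees(np.arctan2(*(sb-sa)[1::-1])))
E
```

```text
[ 18  38 161] [167  11 168] [ 18  37 164] [121 120 127] [150   7  78]
face c [0.54826014 0.03018476 0.079     ] edges [0.54720669 0.0900761  0.079     ] [ 0.54929229 -0.02896236  0.079     ] [0.60894284 0.02929674 0.079     ] [0.4892879  0.02879744 0.079     ]
ring [0.54900417 0.06799503 0.092     ] [ 0.55032826 -0.0077158   0.092     ]
disc [0.54904659 0.05494047 0.104     ] [0.54989494 0.00640819 0.104     ] [0.52489392 0.03022309 0.104     ]
post [0.46502504 0.04501075 0.136     ]
tab [0.59796345 0.05294366 0.1       ]
line [0.55389578 0.02897389 0.14      ] [0.57796456 0.02700662 0.14      ] -4.672715310872075
scene post [0.46706172 0.04127032 0.136     ]
scene tab [0.60058808 0.04688719 0.1       ]
sline [0.55245107 0.03047757 0.14      ] [0.5773915  0.02732316 0.14      ] -7.2083669192844555
```

```bash
cat >> h.py <<'E'
from plant import readout
from scipy.spatial.transform import Rotation as Rn
AX=np.array([.549,.030])
def st():
    s=readout.get_state(); R=Rn.from_euler('xyz',s["eef_rot"],degrees=True).as_matrix()
    j=R[:,2]; y=np.degrees(np.arctan2(j[1],j[0]))
    print("t",round(s["time_s"],2),"tcp",s["tcp_pos"].round(4),"jaw",round(y,1),"toolx",R[:,0].round(3),"F",s["contact_force"].round(1),"M",s["moment"].round(2),"w",round(s["gripper_width"]*1e3,1),"q",s["joints"].round(1)); return s["tcp_pos"],y
E
python3 - <<'E'
from h import *
st()
t=cv2.imread("pics/top0.png"); s=cv2.imread("pics/scene0.png")
crop(t,255,175,36,30,16,"pics/tt.png"); crop(s,300,230,40,35,16,"pics/ss.png")
for n in("top","scene"):
  for a in (16,18,20,22,24,26,28):
    r_=np.radians(a);e=np.array([np.cos(r_),np.sin(r_)])
    print(n,a,[proj(n,[*(AX+e*q),.1]).round(1).tolist() for q in(.044,.064)])
E
```

```text
t 0.1 tcp [0.3018 0.6033 0.2257] jaw -116.6 toolx [-0.001 -0.001 -1.   ] F [ 0.   0.1 -0.3] M [-0.01 -0.02 -0.05] w 87.7 q [ 79.9  20.6   0.6  -0.  -70.1 -16.5]
top 16 [[275.5, 191.2], [271.9, 177.9]]
top 18 [[274.5, 191.5], [270.4, 178.3]]
top 20 [[273.4, 191.9], [269.0, 178.8]]
top 22 [[272.4, 192.2], [267.5, 179.3]]
top 24 [[271.4, 192.6], [266.0, 179.9]]
top 26 [[270.5, 193.1], [264.6, 180.5]]
top 28 [[269.5, 193.5], [263.2, 181.2]]
scene 16 [[310.8, 244.6], [325.6, 247.1]]
scene 18 [[311.0, 243.8], [325.8, 245.9]]
scene 20 [[311.1, 242.9], [326.0, 244.7]]
scene 22 [[311.3, 242.1], [326.1, 243.5]]
scene 24 [[311.3, 241.3], [326.2, 242.2]]
scene 26 [[311.4, 240.4], [326.2, 241.0]]
scene 28 [[311.4, 239.6], [326.2, 239.8]]
```

View pics/tt.png

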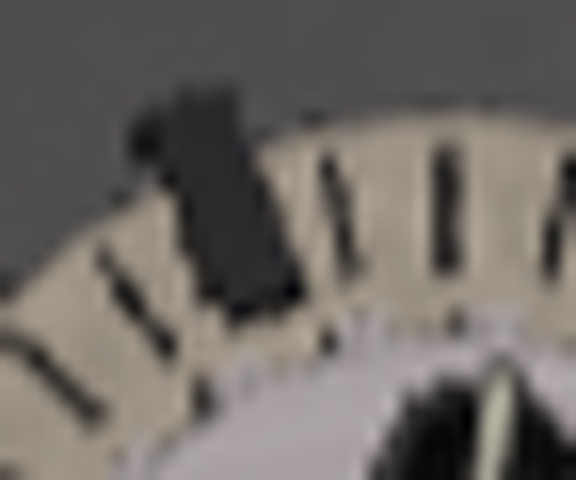

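View pics/ss.png

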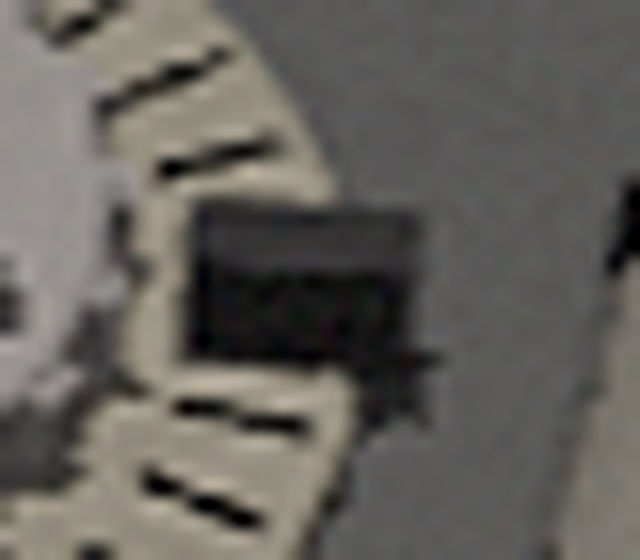

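```bash
python3 - <<'E'
from h import *
for n,(x0,y0,x1,y1) in (("top",(236,172,332,270)),("scene",(230,200,332,290))):
    im=cv2.imread(f"pics/{n}0.png"); h=cv2.cvtColor(im,cv2.COLOR_BGR2HSV).astype(int)
    m=((h[...,0]>10)&(h[...,0]<30)&(h[...,1]>22)&(h[...,2]>110)).astype(np.uint8)
    k=np.zeros_like(m);k[y0:y1,x0:x1]=1;m*=k
    cs=max(cv2.findContours(m,cv2.RETR_EXTERNAL,cv2.CHAIN_APPROX_NONE)[0],key=cv2.contourArea)
    hull=cv2.convexHull(cs)[:,0]
    for z in (.077,.079,.081):
        W=np.array([onz(n,p,z)[:2] for p in hull])
        A=np.c_[2*W,np.ones(len(W))];b=(W**2).sum(1)
        w=np.ones(len(W),bool)
        for _ in range(6):
            s=np.linalg.lstsq(A[w],b[w],rcond=None)[0];rr=np.sqrt(s[2]+s[:2]@s[:2]);e=np.hypot(*(W-s[:2]).T)-rr;w=abs(e)<max(.0012,np.median(abs(e))*1.5)
        print(n,z,s[:2].round(4),rr.round(4),w.sum(),len(w))
    crop(m*255,x0,y0,x1-x0,y1-y0,3,f"pics/m{n}.png")
E
```

```text
top 0.077 [0.5489 0.0306] 0.0597 37 37
top 0.079 [0.5487 0.0306] 0.0595 37 37
top 0.081 [0.5486 0.0306] 0.0594 37 37
scene 0.077 [0.5467 0.0331] 0.0599 27 28
scene 0.079 [0.5476 0.0316] 0.0596 27 28
scene 0.081 [0.5485 0.03  ] 0.0594 27 28
```

```bash
python3 - <<'E'
from h import *
t=cv2.cvtColor(cv2.imread("pics/top0.png"),cv2.COLOR_BGR2GRAY); print(t[178:198,260:278])
s=cv2.cvtColor(cv2.imread("pics/scene0.png"),cv2.COLOR_BGR2GRAY); print(s[238:258,308:330])
E
```

```text
[[ 79  80  79  80  78  77  78  78  78  79  78  78  77  78  77  78  78  78]
 [ 77  79  79  79  78  78  78  77  77  78  77  78  78  77  77  78  78  78]
 [ 79  78  78  79  77  77  61  65  61  60  76  78  78  79  77  79  78  78]
 [ 79  78  77  77  63  62  44  46  42  47  76  79  78  77  79  78  77  78]
 [ 77  78  78  56  41  44  42  41  41  45  77  80  79  78  58  76  91  94]
 [ 78  77  77  33  25  41  42  41  41  41  64  67  91 109 112 121 129 131]
 [ 78  78  78  32  24  43  42  42  42  42  50 108 128 139 150 107 143 148]
 [ 78  79  78  61  59  37  42  42  43  41  45 106 147 150 152  44 138 145]
 [ 78  78  77  78  90  33  42  41  42  42  42  56 148 153 152  66  94 148]
 [ 78  77  58  94 126 112  37  43  42  43  43  40 111 150 152  84  66 152]
 [ 78  90 110 132 145 146  38  43  43  43  42  43  76 146 150 106  68 149]
 [110 127 146 149 145 144  52  40  44  44  43  44  60 145 149 136  42 143]
 [138 101 145 147 147 146  60  38  45  44  44  42  44 115 148 148  47 123]
 [146  71 112 144 146 146 119  46  43  44  44  45  44  64 147 146  70  92]
 [147 125  58 109 142 144 150  59  35  44  44  46 
[... 1561 characters left out ...]
9  19  20   7  22  19  15  48
   85  92  91  90]
 [141 154 134  63   3  16  17  19  19  11  19  24  19  19  22  18  27  48
   86  94  92  86]
 [139 152 130  76  56  52  32  35  25  21  17   6  24  20  25  20  19  21
   28  60  91  91]
 [110 153 151 153 160 163 162 160 143 122 102  86 118  77  23  22  27  26
   63  95  92  90]
 [ 52 105 150 145 150 153 152 152 152 155 155 155 154 133  61  35  35  36
   63  92  87  88]
 [153 152 114   9  12  20  67 117 130 158 154 150 150 130  51  28  37  31
   61  95  91  88]
 [143 144 144 147 138 114  93  31  21  10  21  97 153 132  63  28  67  79
   61  93  90  89]
 [137 137 142 138 140 142 152 157 156 139  94 109 148 114  59  97  96  94
   95  91  92  87]]
```

Estimates: the dial axis is at (0.549, 0.030) and the post lies at about 170.5°. The pointer is at about -6° and the tab at about 22°. The top view gives 23.5° for the tab and the scene view gives about 20°. I'll move over the post now.

```bash
python3 -m handwheel '[[[0.29,-1,0,0.5],[0.29,-1,0,0.5],[0.29,-1,0,0.5],[0.29,-1,0,0.5],[0.29,-1,0,0.5],[0.29,-1,0,0.5],[0.29,-1,0,0.4],[0.29,-1,0,0]]]' 40 20; python3 -c "
from h import *;st()"
```

```text
time_s: 0.9
tcp_pos: [0.3933, 0.2739, 0.2199]
eef_rot: [-3.4, 89.5, -101.9]
contact_force: [1.5, -0.2, 0.2]
gripper_width: 0.0406
t 0.9 tcp [0.3933 0.2739 0.2199] jaw -98.5 toolx [-0.002 -0.009 -1.   ] F [ 1.5 -0.2  0.2] M [ 0.03 -0.19  0.03] w 40.6 q [ 58.6   2.4 -23.6   0.2 -64.6  22.8]
```

```bash
python3 -m handwheel '[[[0.3,-0.96,0,0],[0.3,-0.96,0,0],[0.3,-0.96,0,0],[0.3,-0.96,0,0],[0.3,-0.96,0,0],[0.3,-0.96,0,0],[0,0,0,0]]]'; python3 - <<'E'
from h import *
st(); t=vision.capture("top"); s=vision.capture("scene"); cv2.imwrite("pics/t1.png",t);crop(s,120,60,280,240,2.5,"pics/s1.png")
E
```

```text
time_s: 1.6
tcp_pos: [0.465, 0.0293, 0.2195]
eef_rot: [-9.0, 89.5, -107.7]
contact_force: [-0.4, -0.1, -0.3]
gripper_width: 0.0402
t 1.6 tcp [0.465  0.0293 0.2195] jaw -98.6 toolx [-0.003 -0.009 -1.   ] F [-0.4 -0.1 -0.3] M [-0.03  0.03  0.04] w 40.2 q [ 28.2   0.9 -25.2   0.4 -64.3  52.9]
```

View pics/s1.png

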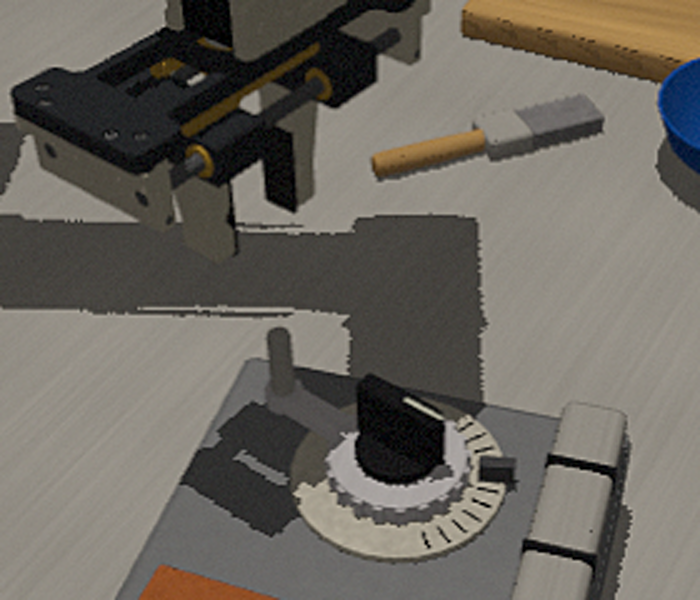

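```bash
python3 -m handwheel '[[[0,0.37,0,0],[0,0,-0.9,0],[0,0,-0.9,0],[0,0,0,0]]]'; python3 - <<'E'
from h import *
st(); t=vision.capture("top"); s=vision.capture("scene"); crop(t,200,150,200,180,3,"pics/t2.png");crop(s,160,130,200,160,3.5,"pics/s2.png")
E
```

```text
time_s: 2.1
tcp_pos: [0.4646, 0.0509, 0.1469]
eef_rot: [16.2, 89.7, -82.2]
contact_force: [-0.1, -0.2, 0.6]
gripper_width: 0.04
t 2.1 tcp [0.4646 0.0509 0.1469] jaw -98.4 toolx [ 0.001 -0.006 -1.   ] F [-0.1 -0.2  0.6] M [-0.07  0.06  0.01] w 40.0 q [ 30.8   4.9 -31.4   0.4 -53.9  50.6]
```

View pics/s2.png

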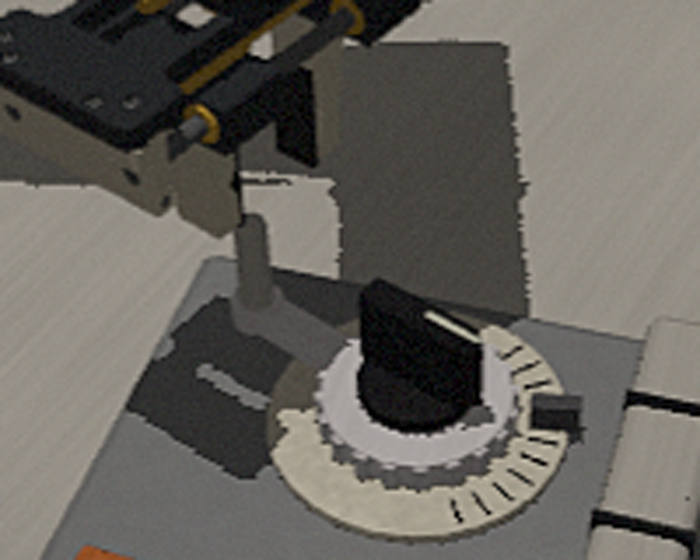

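View pics/t2.png

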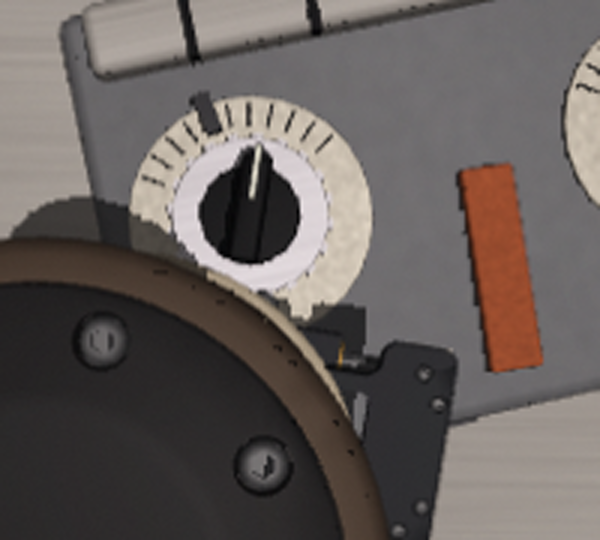

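```bash
python3 -m handwheel '[[[0,-0.16,0,0],[0,0,-0.2,0],[0,0,-0.7,0],[0,0,0,0]]]'; python3 - <<'E'
from h import *
st(); s=vision.capture("scene"); crop(s,160,130,200,160,3.5,"pics/s3.png")
E
```

```text
time_s: 2.6
tcp_pos: [0.4707, 0.0469, 0.1194]
eef_rot: [97.5, 89.1, -0.7]
contact_force: [-0.4, -0.7, -0.7]
gripper_width: 0.0403
t 2.6 tcp [0.4707 0.0469 0.1194] jaw -98.2 toolx [ 0.016 -0.    -1.   ] F [-0.4 -0.7 -0.7] M [-0.11  0.2  -0.02] w 40.3 q [ 30.    6.8 -33.5   0.6 -48.9  51.4]
```

View pics/s3.png

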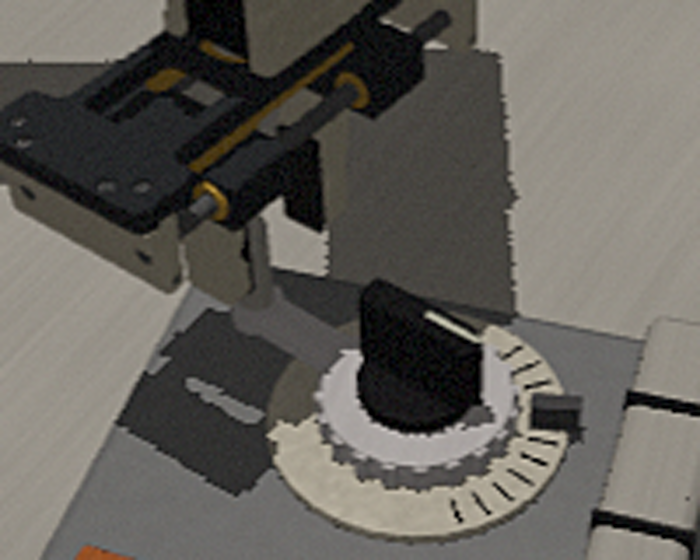

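```bash
python3 -m handwheel '[[[0,0,0,0],[-0.1,0,-0.15,0],[0,0,0,0]]]'; python3 -c "
from h import *;st()"
```

```text
time_s: 2.95
tcp_pos: [0.4698, 0.0479, 0.1182]
eef_rot: [103.0, 88.7, 4.8]
contact_force: [1.4, 0.7, 0.1]
gripper_width: 0.0401
t 2.95 tcp [0.4698 0.0479 0.1182] jaw -98.2 toolx [ 0.023  0.002 -1.   ] F [1.4 0.7 0.1] M [-0.05  0.1   0.  ] w 40.1 q [ 30.3   6.6 -34.1   0.8 -48.1  51.1]
```

```bash
python3 -m handwheel '[[[-0.1,-0.1,-0.3,0]]]'; python3 -c "
from h import *;st()"; python3 -m handwheel '[[[0,0,-0.2,0]]]'; python3 -c "
from h import *;st()"
```

```text
time_s: 3.05
tcp_pos: [0.4675, 0.0448, 0.1079]
eef_rot: [105.4, 88.5, 7.3]
contact_force: [0.2, 0.8, -0.2]
gripper_width: 0.04
t 3.05 tcp [0.4675 0.0448 0.1079] jaw -98.1 toolx [ 0.027  0.003 -1.   ] F [ 0.2  0.8 -0.2] M [ 0.01  0.05 -0.01] w 40.0 q [ 30.1   7.  -35.4   0.8 -46.3  51.2]
time_s: 3.15
tcp_pos: [0.467, 0.0445, 0.0997]
eef_rot: [105.8, 88.5, 7.7]
contact_force: [0.3, -1.0, -0.3]
gripper_width: 0.0398
t 3.15 tcp [0.467  0.0445 0.0997] jaw -98.1 toolx [ 0.027  0.004 -1.   ] F [ 0.3 -1.  -0.3] M [-0.07  0.16  0.02] w 39.8 q [ 30.1   7.6 -36.    0.8 -45.   51.2]
```

```bash
python3 -m handwheel '[[[0,0,0.15,0],[-0.03,0,0,0],[0,0,0,0]]]' 24 10; python3 -c "
from h import *;st()"
```

```text
time_s: 3.45
tcp_pos: [0.466, 0.0447, 0.1064]
eef_rot: [104.8, 88.5, 6.7]
contact_force: [-0.1, 0.0, -0.4]
gripper_width: 0.0252
t 3.45 tcp [0.466  0.0447 0.1064] jaw -98.1 toolx [ 0.026  0.003 -1.   ] F [-0.1  0.  -0.4] M [-0.06  0.06 -0.03] w 25.2 q [ 30.2   7.  -35.6   0.8 -46.   51.1]
```

```bash
python3 -m handwheel '[[[-0.02,-0.18,0,1],[0,-0.18,0,1],[0.01,-0.18,0,1],[0.03,-0.18,0,1]]]'; python3 - <<'E'
from h import *
p,y=st(); d=p[:2]-AX; print(np.hypot(*d),np.degrees(np.arctan2(d[1],d[0]))%360)
E
```

```text
time_s: 3.85
tcp_pos: [0.4674, 0.0171, 0.1078]
eef_rot: [107.7, 88.3, 30.3]
contact_force: [-1.1, 0.7, -1.2]
gripper_width: 0.0244
t 3.85 tcp [0.4674 0.0171 0.1078] jaw -77.4 toolx [ 0.025  0.015 -1.   ] F [-1.1  0.7 -1.2] M [0.49 0.51 0.01] w 24.4 q [ 26.2   6.8 -35.1  -0.2 -46.4  76.6]
0.08259627656638915 189.01550922176767
```

```bash
python3 -m handwheel '[[[0,-0.18,-0.02,1],[0.03,-0.18,-0.02,1],[0.04,-0.18,0,1],[0.05,-0.17,0,0.8]]]'; python3 - <<'E'
from h import *
p,y=st(); d=p[:2]-AX; print(np.hypot(*d),np.degrees(np.arctan2(d[1],d[0]))%360)
s=vision.capture("scene"); crop(s,160,130,200,160,3.5,"pics/s4.png")
E
```

```text
time_s: 4.25
tcp_pos: [0.4745, -0.0106, 0.1082]
eef_rot: [105.8, 88.0, 48.4]
contact_force: [1.2, 1.7, -0.1]
gripper_width: 0.0239
t 4.25 tcp [ 0.4745 -0.0106  0.1082] jaw -57.4 toolx [ 0.023  0.026 -0.999] F [ 1.2  1.7 -0.1] M [ 0.42  0.07 -0.04] w 23.9 q [ 21.8   7.6 -33.7  -1.2 -46.9 101.6]
0.08483358676728585 208.5613791785719
```

View pics/s4.png

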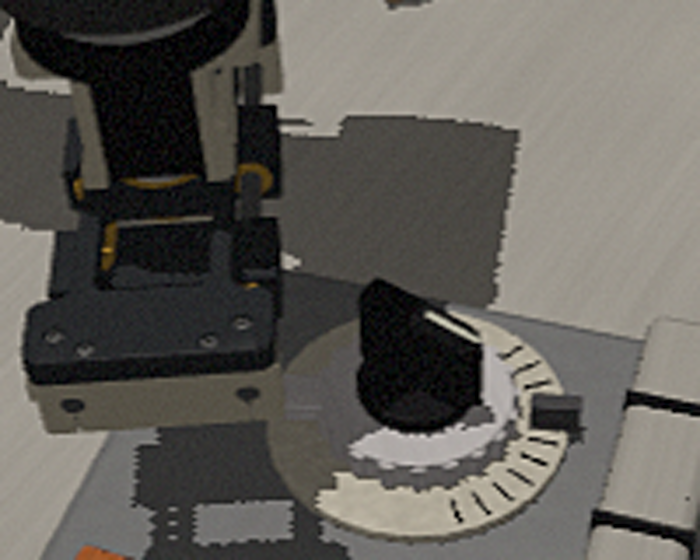

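```bash
python3 -m handwheel '[[[0.08,-0.17,0,0.5],[0.09,-0.16,0,0.4]]]'; python3 - <<'E'
from h import *
p,y=st(); d=p[:2]-AX; print(np.hypot(*d),np.degrees(np.arctan2(d[1],d[0]))%360)
E
python3 -m handwheel '[[[0.1,-0.15,0,0]]]'; python3 - <<'E'
from h import *
p,y=st(); d=p[:2]-AX; print(np.hypot(*d),np.degrees(np.arctan2(d[1],d[0]))%360)
E
```

```text
time_s: 4.5
tcp_pos: [0.4817, -0.0239, 0.1087]
eef_rot: [105.9, 88.0, 53.1]
contact_force: [-0.6, 1.3, -0.9]
gripper_width: 0.0241
t 4.5 tcp [ 0.4817 -0.0239  0.1087] jaw -52.8 toolx [ 0.021  0.028 -0.999] F [-0.6  1.3 -0.9] M [ 0.46  0.18 -0.05] w 24.1 q [ 19.6   8.4 -32.6  -1.5 -47.4 108.6]
0.08627597933278514 218.69265194331888
time_s: 4.6
tcp_pos: [0.4847, -0.0285, 0.1084]
eef_rot: [110.5, 87.9, 57.6]
contact_force: [-9.1, 17.8, 4.3]
gripper_width: 0.0311
t 4.6 tcp [ 0.4847 -0.0285  0.1084] jaw -52.9 toolx [ 0.02   0.031 -0.999] F [-9.1 17.8  4.3] M [6.58 3.13 0.16] w 31.1 q [ 18.8   8.8 -32.   -1.8 -47.6 109.5]
0.08694031995432325 222.32321807601562
```

The force rose to 20 N at about 222°, so the lever is on its stop. I'll centre on the post, open the jaws and lift.

```bash
python3 -m handwheel '[[[-0.06,0.1,0,0],[-0.04,0.06,0,0],[0,0,0,0],[0,0,0,0]]]' 40 10; python3 -c "
from h import *;st()";  python3 -m handwheel '[[[0,0,0.9,0],[0,0,0.9,0],[0,0,0.6,0],[0,0,0,0]]]' 40 10; python3 -c "
from h import *;st()"
```

```text
time_s: 5.0
tcp_pos: [0.4812, -0.0214, 0.1091]
eef_rot: [109.3, 87.9, 56.1]
contact_force: [-0.2, 0.1, 0.0]
gripper_width: 0.0401
t 5.0 tcp [ 0.4812 -0.0214  0.1091] jaw -53.1 toolx [ 0.021  0.031 -0.999] F [-0.2  0.1  0. ] M [-0.18  0.03 -0.06] w 40.1 q [ 19.8   8.3 -32.5  -1.7 -47.5 108.2]
time_s: 5.4
tcp_pos: [0.48, -0.0221, 0.2081]
eef_rot: [110.2, 88.1, 57.0]
contact_force: [0.5, 0.0, -0.1]
gripper_width: 0.0399
t 5.4 tcp [ 0.48   -0.0221  0.2081] jaw -53.2 toolx [ 0.018  0.028 -0.999] F [ 0.5  0.  -0.1] M [-0.17 -0.01  0.02] w 39.9 q [ 19.9   2.1 -24.8  -1.3 -61.5 107.6]
```

```bash
python3 -m handwheel '[[[0.22,0.16,0,-1],[0.22,0.16,0,-1],[0.22,0.16,0,-1],[0.22,0.16,0,-1],[0.22,0.16,0,-1],[0.22,0.16,0,-1],[0.22,0.16,0,-1],[0.1,0.1,0,-1]]]' 50; python3 - <<'E'
from h import *
st(); s=vision.capture("scene"); crop(s,160,130,200,160,3.5,"pics/s5.png")
E
```

```text
time_s: 6.2
tcp_pos: [0.5466, 0.0276, 0.2065]
eef_rot: [107.2, 88.0, 12.3]
contact_force: [-0.4, 0.1, 0.3]
gripper_width: 0.0503
t 6.2 tcp [0.5466 0.0276 0.2065] jaw -94.9 toolx [ 0.033  0.007 -0.999] F [-0.4  0.1  0.3] M [-0.08  0.13 -0.01] w 50.3 q [ 23.7   8.2 -18.9   0.4 -61.   61.2]
```

View pics/s5.png

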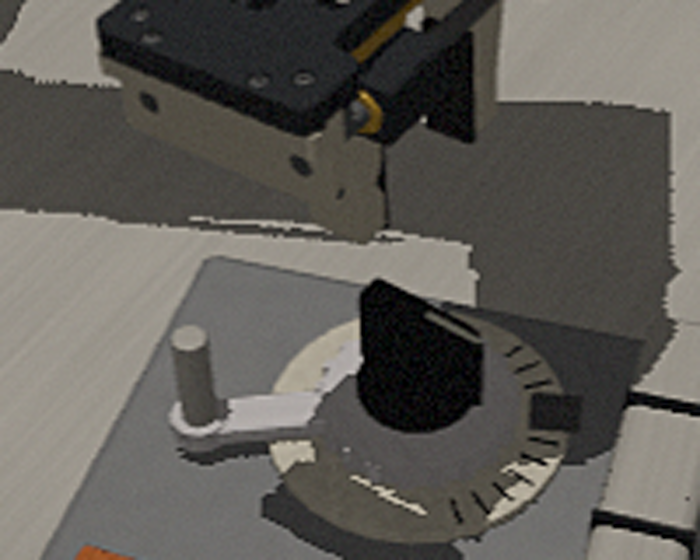

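```bash
python3 - <<'E'
from h import *
p=onz("scene",(188.5/3.5-.5+160,335/3.5-.5+130),.136); d=p[:2]-AX; print(p,np.hypot(*d),np.degrees(np.arctan2(d[1],d[0]))%360)
E
python3 -m handwheel '[[[0.06,0.06,-0.8,0],[0,0,-0.8,0],[0,0,-0.5,0]]]' 50; python3 - <<'E'
from h import *
st(); s=vision.capture("scene"); crop(s,160,130,200,160,3.5,"pics/s6.png")
E
```

```text
[ 0.47886864 -0.01872443  0.136     ] 0.0853960012080429 214.79000785491124
time_s: 6.55
tcp_pos: [0.5511, 0.0309, 0.1223]
eef_rot: [107.4, 87.7, 12.5]
contact_force: [-0.1, 0.3, -0.6]
gripper_width: 0.05
t 6.55 tcp [0.5511 0.0309 0.1223] jaw -94.9 toolx [ 0.04   0.009 -0.999] F [-0.1  0.3 -0.6] M [-0.11  0.19 -0.01] w 50.0 q [ 23.9  13.  -25.1   0.6 -49.6  60.9]
```

View pics/s6.png

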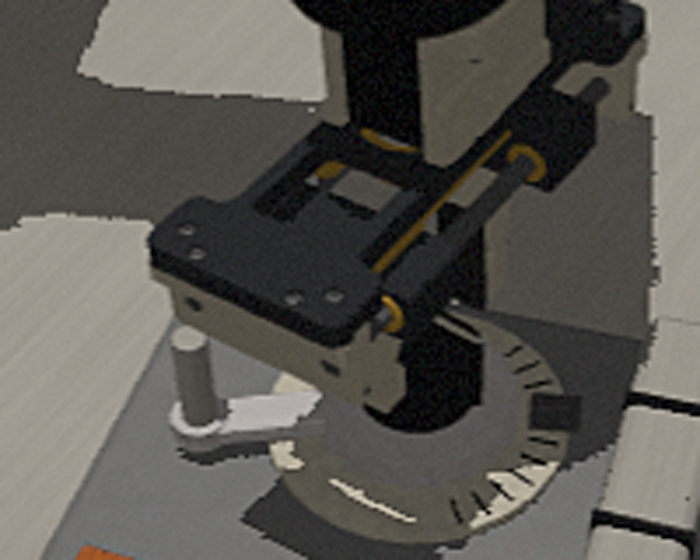

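```bash
python3 -m handwheel '[[[-0.04,0,-0.27,0],[0,0,0,0]]]' 50; python3 -c "
from h import *;st()"; python3 -m handwheel '[[[0,0,0,0],[0,0,0,0],[0,0,0,0],[0,0,0,0],[0,0,0,0]]]' 10 12;  python3 -c "
from h import *;st()"
```

```text
time_s: 6.8
tcp_pos: [0.5464, 0.0297, 0.107]
eef_rot: [105.8, 88.1, 11.0]
contact_force: [-0.1, -0.1, 0.2]
gripper_width: 0.0501
t 6.8 tcp [0.5464 0.0297 0.107 ] jaw -94.7 toolx [ 0.032  0.006 -0.999] F [-0.1 -0.1  0.2] M [-0.08  0.16  0.  ] w 50.1 q [ 23.9  13.9 -26.4   0.6 -47.9  60.9]
time_s: 7.3
tcp_pos: [0.5483, 0.03, 0.1108]
eef_rot: [105.9, 87.9, 11.2]
contact_force: [0.5, -7.1, -1.6]
gripper_width: 0.0158
t 7.3 tcp [0.5483 0.03   0.1108] jaw -94.6 toolx [ 0.037  0.007 -0.999] F [ 0.5 -7.1 -1.6] M [-2.87  0.18 -0.18] w 15.8 q [ 23.9  13.6 -26.1   0.6 -48.1  61. ]
```

```bash
python3 -m handwheel '[[[0,-0.03,0,0],[0,0,0,0]]]' 10 12;  python3 -c "
from h import *;st()"; python3 -m handwheel '[[[0,-0.04,0,0],[0,0,0,0]]]' 10 15;  python3 -c "
from h import *;st()"
```

```text
time_s: 7.5
tcp_pos: [0.5481, 0.0293, 0.1108]
eef_rot: [107.6, 87.8, 13.0]
contact_force: [1.1, 0.7, -3.2]
gripper_width: 0.0139
t 7.5 tcp [0.5481 0.0293 0.1108] jaw -94.6 toolx [ 0.037  0.009 -0.999] F [ 1.1  0.7 -3.2] M [-0.23 -0.14 -0.01] w 13.9 q [ 23.8  13.6 -26.1   0.5 -48.1  61.2]
time_s: 7.7
tcp_pos: [0.5481, 0.0293, 0.1108]
eef_rot: [110.9, 87.8, 16.3]
contact_force: [0.6, -1.9, 0.1]
gripper_width: 0.0142
t 7.7 tcp [0.5481 0.0293 0.1108] jaw -94.6 toolx [ 0.037  0.011 -0.999] F [ 0.6 -1.9  0.1] M [-0.96  0.06 -0.07] w 14.2 q [ 23.7  13.6 -26.1   0.4 -48.1  61.4]
```

Gripping aligned the jaws with the bar, which puts the pointer at -4.6° and agrees with the top view. I'll turn it about +28° towards the tab.

```bash
python3 -m handwheel '[[[0,0,0,0.9],[0,0,0,0.9],[0,0,0,0.9],[0,0,0,0.9],[0,0,0,0.9]]]' 10 15;  python3 -c "
from h import *;st()"
```

```text
time_s: 8.2
tcp_pos: [0.5481, 0.0291, 0.1108]
eef_rot: [109.9, 87.8, 38.6]
contact_force: [-1.0, 0.7, -0.7]
gripper_width: 0.014
t 8.2 tcp [0.5481 0.0291 0.1108] jaw -71.3 toolx [ 0.03   0.024 -0.999] F [-1.   0.7 -0.7] M [ 0.11  0.21 -0.07] w 14.0 q [ 23.1  13.8 -25.3  -0.8 -48.8  86.1]
```

```bash
python3 -m handwheel '[[[0,0,0,0.8],[0,0,0,0]]]' 10 15;  python3 -c "
from h import *;st()"; python3 -m handwheel '[[[0,0,0,0],[0,0,0,0],[0,0,0,0]]]' 44 10; python3 - <<'E'
from h import *
st(); s=vision.capture("scene"); crop(s,160,130,200,160,3.5,"pics/s7.png")
E
```

```text
time_s: 8.4
tcp_pos: [0.5482, 0.0291, 0.1108]
eef_rot: [109.9, 87.8, 42.8]
contact_force: [-1.4, 1.8, -0.4]
gripper_width: 0.014
t 8.4 tcp [0.5482 0.0291 0.1108] jaw -67.0 toolx [ 0.028  0.026 -0.999] F [-1.4  1.8 -0.4] M [0.3  0.2  0.12] w 14.0 q [ 22.9  13.9 -25.1  -1.  -48.9  90.7]
time_s: 8.7
tcp_pos: [0.5484, 0.0287, 0.111]
eef_rot: [109.0, 87.8, 41.7]
contact_force: [0.3, 0.7, 0.2]
gripper_width: 0.0324
t 8.7 tcp [0.5484 0.0287 0.111 ] jaw -67.3 toolx [ 0.029  0.026 -0.999] F [0.3 0.7 0.2] M [-0.14  0.16 -0.08] w 32.4 q [ 22.9  13.9 -25.1  -0.9 -48.9  90.4]
```

View pics/s7.png

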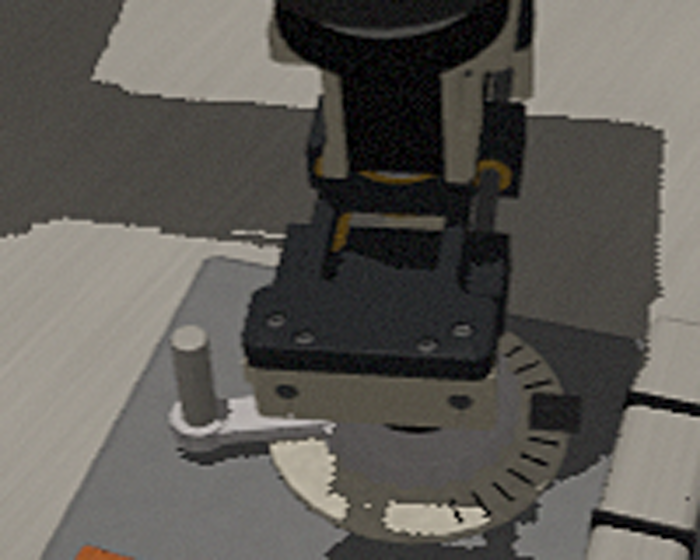

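```bash
python3 -m handwheel '[[[0,0,0,0],[0,0,0.9,0],[0,0,0.9,0],[0,0,0.7,0],[-0.7,-0.8,0,0],[-0.7,-0.8,0,0],[-0.5,-0.8,0,0],[0,0,0,0]]]' 50 10; python3 - <<'E'
from h import *
st(); s=vision.capture("scene"); t=vision.capture("top"); cv2.imwrite("pics/t8f.png",t);cv2.imwrite("pics/s8f.png",s)
crop(t,234,160,110,130,4.5,"pics/t8.png"); crop(s,210,180,130,110,5,"pics/s8.png")
E
```

```text
time_s: 9.55
tcp_pos: [0.4696, -0.0699, 0.2146]
eef_rot: [106.7, 87.9, 39.4]
contact_force: [0.1, 0.6, -0.1]
gripper_width: 0.0503
t 9.55 tcp [ 0.4696 -0.0699  0.2146] jaw -67.3 toolx [ 0.029  0.024 -0.999] F [ 0.1  0.6 -0.1] M [-0.14  0.01  0.  ] w 50.3 q [ 14.6   0.9 -25.3  -1.  -61.8  98.6]
```

View pics/t8.png

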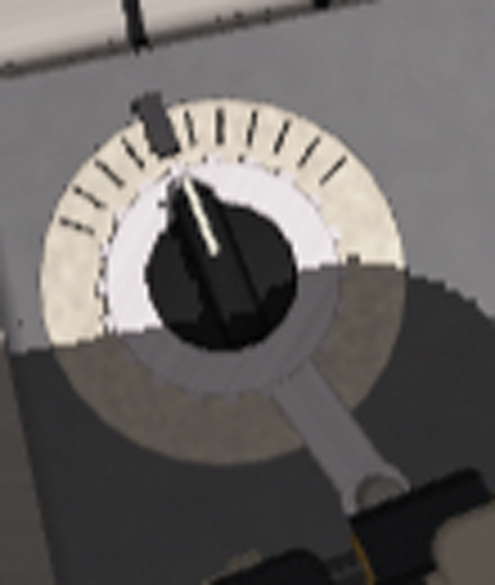

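View pics/s8.png

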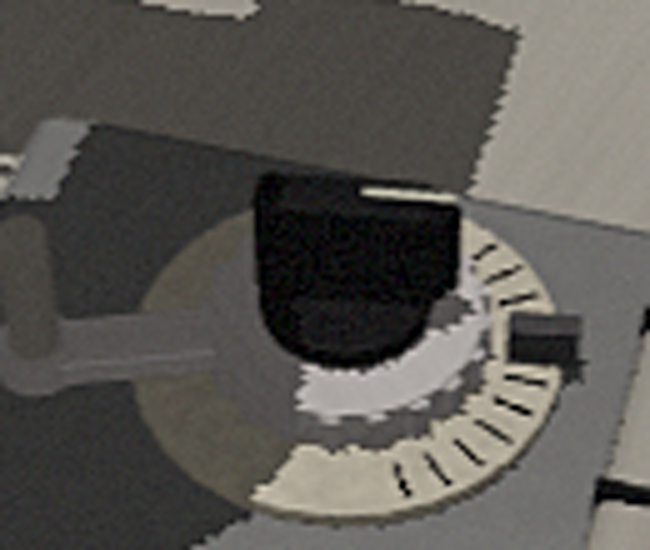

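```bash
python3 - <<'E'
from h import *
f=lambda x,y:((x+.5)/4.5-.5+234,(y+.5)/4.5-.5+160)
g=lambda x,y:((x+.5)/5-.5+210,(y+.5)/5-.5+180)
def an(a,b): d=b-a; return np.degrees(np.arctan2(d[1],d[0]))
for nm,a,b in(("top",f(213,252),f(184,178)),("scene",g(361,193),g(458,200))):
    A,B=onz(nm,a,.14),onz(nm,b,.14); print(nm,A,B,an(A,B))
    d=(B-A)/np.linalg.norm(B-A)
    tab=onz(nm,(268.4,186.8) if nm=="top" else (318.5,244.6),.1)
    n=np.array([-d[1],d[0],0]); print("tab",tab,"lateral off pointer line mm",1e3*(tab-A)@n,"along",1e3*(tab-A)@d)
# tab direction from edges
print("top tab edge dirs",an(onz("top",(267.1,183),.1),onz("top",(269.9,191),.1))+180)
G=lambda x,y:((x+.5)/16-.5+300,(y+.5)/16-.5+230)
print("scene edge", an(onz("scene",G(195,205),.1),onz("scene",G(420,212),.1)),an(onz("scene",G(200,270),.1),onz("scene",G(415,272),.1)))
h=cv2.cvtColor(cv2.imread("pics/t8f.png"),cv2.COLOR_BGR2GRAY);print(h[196:220,270:290])
h=cv2.cvtColor(cv2.imread("pics/s8f.png"),cv2.COLOR_BGR2GRAY);print(h[214:224,278:306])
E
```

```text
top [0.55322429 0.03314221 0.14      ] [0.57529587 0.04223143 0.14      ] 22.382182249057685
tab [0.59753704 0.05244001 0.1       ] lateral off pointer line mm 0.9704520848846893 along 48.32269821661528
scene [0.55241835 0.0321452  0.14      ] [0.57574181 0.04211756 0.14      ] 23.14998830680655
tab [0.60031206 0.04714621 0.1       ] lateral off pointer line mm -5.035797822346792 along 49.9347444856841
top tab edge dirs 20.302848272558293
scene edge 26.68202576554407 28.396673749774155
[[212 215 221 205 222 184 209 204 207 188 222 225 211 220 218 221 219 189
  204 217]
 [217 162 223 218 210 197 217 215 223 225 227 228 227 227 228 227 229 229
  223 222]
 [162 130 225 224 189 178 203 226 224 226 228 226 226 227 228 227 230 230
  229 229]
 [174 210 174 173 155 194 158 165 202 228 227 226 225 228 227 229 230 230
  227 229]
 [223 181  98 150 132 224 138  60 119 166 202 225 226 227 228 230 230 228
  227 230]
 [231 104  91 122  89 223 199  43  35  54 117 178 226 227 230 230 228 227
  229 230]
 [231 103  82  43  36 173 225  96  29  21  21 117 225 229 231 230 227 229
  230 230]
 [229 102  62 
[... 1902 characters left out ...]
 30  24  24  12 118 190 206 202 201 201 204 187 159 162 165 142 116 123
  105  74 101 107  80  73  66 127 167 159]
 [ 15  25  24  17  23  37  56  73  96  95 108 135 150 165 176 175 187 202
  200 201 198 197 181 127  89  72 108 139]
 [ 29  20  30  24  18  18  13  15  11   8   7   6   3   2  14  19  21  28
   37  69  98 100 103 107 111 105  95  96]
 [ 24  30  20  29  28  25  27  21  20  20  22  14  18  21  17  17  17  10
    4   0   0   0   2  39  92 116 114 112]
 [ 32  30  29  30  33  36  29  27  27  29  23  24  37  26  25  34  23  25
   17  20  14  23  18   0  74 118 110 108]
 [ 13  22  13  15  15  17   7  19  25  24  24  26  23  29  27  35  28  25
   20  22  11  20   4   4  93 125 110 107]]
```

The pointer is at about 22.8° (23.0° from the jaws, 22.4° and 23.1° from the views). The tab is at about 23.7° once both views are reconciled, so they agree to about 1°. Next I'll go back to the post and tighten the ring.

```bash
python3 -m handwheel '[[[0.14,0.62,0,1],[0.14,0.62,0,1],[0,0,0,0]]]' 40; python3 -c "
from h import *;st()"
```

```text
time_s: 9.95
tcp_pos: [0.4851, -0.0161, 0.2149]
eef_rot: [104.6, 87.8, 47.6]
contact_force: [-0.3, 0.4, -0.1]
gripper_width: 0.0402
t 9.95 tcp [ 0.4851 -0.0161  0.2149] jaw -57.0 toolx [ 0.026  0.029 -0.999] F [-0.3  0.4 -0.1] M [-0.21  0.05  0.02] w 40.2 q [ 20.5   2.  -24.1  -1.2 -61.9 103. ]
```

```bash
python3 -m handwheel '[[[-0.1,-0.12,-0.3,0],[0,0,-0.9,0],[0,0,-0.4,0]]]' 40; python3 -c "
from h import *;st()"
```

```text
time_s: 10.25
tcp_pos: [0.4827, -0.0196, 0.1495]
eef_rot: [101.5, 87.6, 44.5]
contact_force: [-0.0, 0.2, -0.7]
gripper_width: 0.0396
t 10.25 tcp [ 0.4827 -0.0196  0.1495] jaw -57.0 toolx [ 0.03   0.03  -0.999] F [-0.   0.2 -0.7] M [-0.26  0.18 -0.02] w 39.6 q [ 20.2   5.3 -29.9  -1.3 -52.6 103.6]
```

```bash
python3 -m handwheel '[[[-0.04,-0.02,-0.5,0],[-0.02,0,-0.5,0],[0,0,0,0]]]' 40; python3 - <<'E'
from h import *
st(); s=vision.capture("scene"); crop(s,160,130,200,160,3.5,"pics/s9.png")
E
```

```text
time_s: 10.55
tcp_pos: [0.4768, -0.0223, 0.1032]
eef_rot: [106.9, 87.9, 49.7]
contact_force: [0.4, 0.3, 0.6]
gripper_width: 0.0398
t 10.55 tcp [ 0.4768 -0.0223  0.1032] jaw -57.2 toolx [ 0.024  0.028 -0.999] F [0.4 0.3 0.6] M [-0.18  0.11  0.04] w 39.8 q [ 20.1   8.2 -33.7  -1.4 -46.3 103.6]
```

View pics/s9.png

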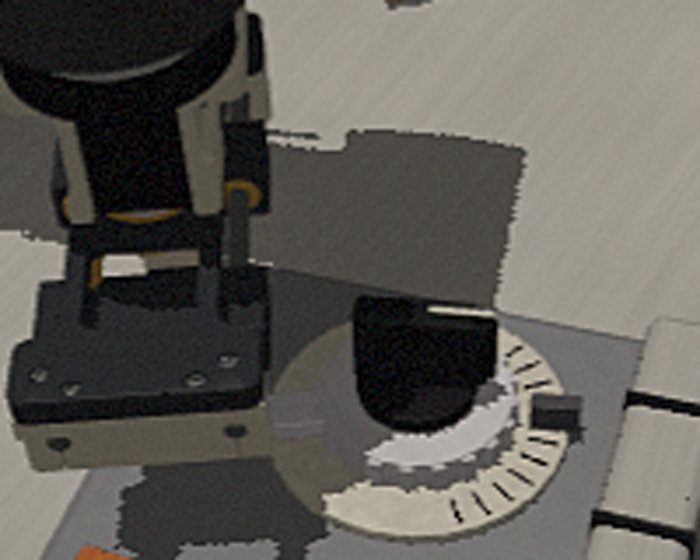

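```bash
python3 -m handwheel '[[[0.06,0.04,0.06,0],[0,0,0,0],[-0.1,0.15,0,-0.9],[-0.09,0.16,0,-0.9],[-0.07,0.17,0,-0.9],[-0.06,0.18,0,-0.9]]]' 24 10; python3 - <<'E'
from h import *
p,y=st(); d=p[:2]-AX; print(np.hypot(*d),np.degrees(np.arctan2(d[1],d[0]))%360)
E
```

```text
time_s: 11.2
tcp_pos: [0.4701, 0.0056, 0.1118]
eef_rot: [100.7, 87.5, 24.8]
contact_force: [0.0, -1.9, -2.0]
gripper_width: 0.0241
t 11.2 tcp [0.4701 0.0056 0.1118] jaw -75.9 toolx [ 0.039  0.018 -0.999] F [ 0.  -1.9 -2. ] M [-0.74  0.06 -0.04] w 24.1 q [ 24.8   6.3 -35.2   0.  -46.   79.3]
0.08253485289291822 197.16789005985117
```

```bash
python3 -m handwheel '[[[-0.07,0.18,-0.05,-0.9],[-0.05,0.18,-0.05,-0.9],[-0.03,0.18,-0.03,-0.9],[0,0.18,-0.03,-0.9]]]' 24 10; python3 - <<'E'
from h import *
p,y=st(); d=p[:2]-AX; print(np.hypot(*d),np.degrees(np.arctan2(d[1],d[0]))%360)
E
```

```text
time_s: 11.6
tcp_pos: [0.4664, 0.0355, 0.1102]
eef_rot: [100.6, 87.1, 5.9]
contact_force: [-0.8, -1.3, 1.0]
gripper_width: 0.0239
t 11.6 tcp [0.4664 0.0355 0.1102] jaw -94.7 toolx [ 0.051  0.005 -0.999] F [-0.8 -1.3  1. ] M [-0.77  0.48 -0.04] w 23.9 q [ 29.6   5.7 -36.9   1.7 -44.7  54.5]
0.08282673535688684 176.16249539389088
```

```bash
python3 -m handwheel '[[[0,0.18,-0.03,0],[0.02,0.18,0,0]]]' 24 10; python3 - <<'E'
from h import *
p,y=st(); d=p[:2]-AX; print(np.hypot(*d),np.degrees(np.arctan2(d[1],d[0]))%360)
E
```

```text
time_s: 11.8
tcp_pos: [0.4669, 0.05, 0.1103]
eef_rot: [99.8, 87.0, 5.1]
contact_force: [6.1, -22.3, -6.4]
gripper_width: 0.0249
t 11.8 tcp [0.4669 0.05   0.1103] jaw -94.6 toolx [ 0.052  0.005 -0.999] F [  6.1 -22.3  -6.4] M [-7.67 -1.71 -0.32] w 24.9 q [ 31.4   5.9 -36.7   1.9 -44.7  52.7]
0.08449626889850854 166.31482431551186
```

The stop is reached at 22 N. I'll centre on the post, open the jaws and lift clear.

```bash
python3 -m handwheel '[[[0,-0.08,0,0],[0,-0.03,0,0],[0,0,0,0],[0,0,0,0]]]' 44 10; python3 -c "
from h import *;st()";  python3 -m handwheel '[[[0,0,0.9,0],[0,0,0.9,0],[0,0,0.7,0],[-0.2,0.9,0,0],[-0.2,0.9,0,0],[-0.2,0.9,0,0],[-0.2,0.9,0,0],[0,0,0,0]]]' 44 10; python3 - <<'E'
from h import *
st(); s=vision.capture("scene"); t=vision.capture("top"); cv2.imwrite("pics/t10f.png",t);cv2.imwrite("pics/s10f.png",s)
crop(t,234,160,110,130,4.5,"pics/t10.png"); crop(s,210,180,130,110,5,"pics/s10.png")
E
```

```text
time_s: 12.2
tcp_pos: [0.4685, 0.047, 0.1115]
eef_rot: [101.5, 86.8, 7.2]
contact_force: [0.6, 0.2, -0.3]
gripper_width: 0.0433
t 12.2 tcp [0.4685 0.047  0.1115] jaw -94.3 toolx [ 0.055  0.007 -0.998] F [ 0.6  0.2 -0.3] M [ 0.02  0.21 -0.02] w 43.3 q [ 30.9   5.8 -36.6   1.8 -44.7  53.5]
time_s: 13.0
tcp_pos: [0.4359, 0.1955, 0.2176]
eef_rot: [106.2, 86.6, 11.7]
contact_force: [0.2, -0.8, 0.4]
gripper_width: 0.0436
t 13.0 tcp [0.4359 0.1955 0.2176] jaw -94.5 toolx [ 0.058  0.012 -0.998] F [ 0.2 -0.8  0.4] M [-0.12  0.27 -0.02] w 43.6 q [ 49.6  -0.2 -27.5   2.4 -60.1  34.7]
```

View pics/t10.png

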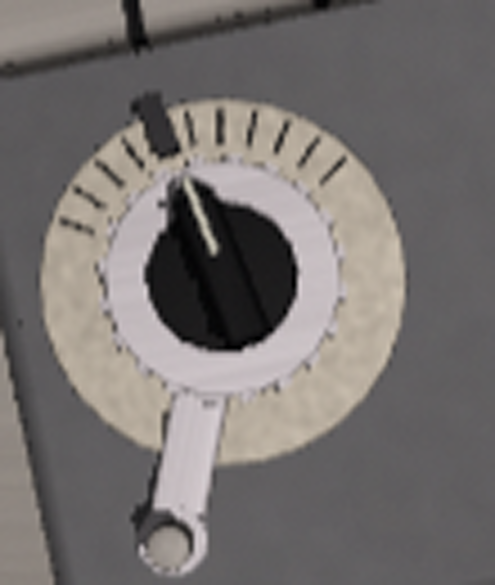

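View pics/s10.png

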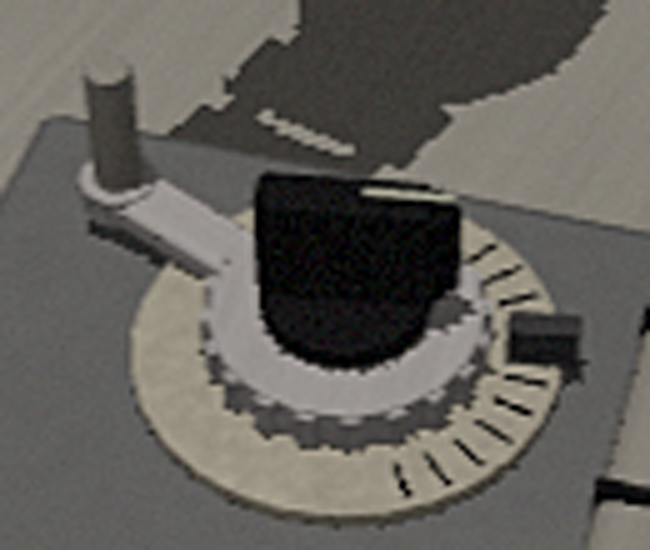

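```bash
python3 - <<'E'
from h import *
for n,(x,y,w,h),(X,Y,W,H) in (("t","262 275 22 14".split(),(385,150,85,85)),("s",(220,190,35,40),(160,340,120,80))):
    a,b=[cv2.cvtColor(cv2.imread(f"pics/{q}.png"),cv2.COLOR_BGR2GRAY) for q in(("top0" if n=="t" else "scene0"),n+"10f")]
    x,y,w,h=map(int,(x,y,w,h))
    for r_ in((x,y,w,h),(X,Y,W,H)):
        p=a[r_[1]:r_[1]+r_[3],r_[0]:r_[0]+r_[2]].astype(np.float32);q=b[r_[1]:r_[1]+r_[3],r_[0]:r_[0]+r_[2]].astype(np.float32)
        print(n,r_,"shift",cv2.phaseCorrelate(p,q),"meandiff",abs(p-q).mean())
E
```

```text
t (262, 275, 22, 14) shift ((-0.363678181112812, 0.4230998094851346), 1.0073052532143063) meandiff 16.938313
t (385, 150, 85, 85) shift ((-0.0023064995623442996, 1.8539101667158775e-05), 0.9927269566794973) meandiff 15.129273
s (220, 190, 35, 40) shift ((0.01312952075470264, -0.4249803977428037), 0.7335869448052512) meandiff 8.395715
s (160, 340, 120, 80) shift ((-0.03047512833126831, -0.024261441047279675), 0.9843513109286626) meandiff 4.6839585
```

The plain dial hasn't moved. The lever is back at its tight stop to within half a pixel, and the gripper is clear.

```bash
python3 -c "
from plant import close_job
print(close_job())"
```

```text
the job is handed in; nothing more can be done
None
```

I set the angle dial to the tab, tightened the ring again and handed the job in at about 13 s of the 48 s allowed. No verdict came back.

- **Loosening:** I caged the post loosely between the fingers and swung the lever anticlockwise onto its stop, where the force rose to about 20 N. The knob kept its angle: the jaws read -4.6° when they gripped it, and I had measured -4.7° in the top view at the start.
- **Setting:** I gripped the knob and turned it to 23°, then let go. The two cameras put the pointer at 22.4° and 23.1°.
- **Tightening:** I swung the lever back clockwise onto its stop, at about 23 N, then opened the fingers and moved clear. The last pictures show the pointer unchanged and the lever within half a pixel of where it started.
- **Plain dial:** no measurable change between the first and last pictures.

**Unresolved check:** the two cameras disagreed on the tab's direction. The top view gave about 24°. The scene view gave 16–20° if the tab's top is at the stated 100 mm height, and about 23° if it is nearer 94 mm. I took about 23.7° as the tab's direction, so I expect the pointer to be within 1–2° of it. If the scene view's lower reading were right, the error would be larger.

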